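# Lock the spring rocker platform level with its fork

### The arm

A 6-joint arm with a two-finger parallel gripper is mounted at the origin on a cart in front of the work surface, level with it; the furniture and walls round the work are solid. World frame = base frame: x ahead of the robot, y to its left, z up, the work surface at z = 0. Lengths are in m, angles in rad, forces in N, time in s.
With the tool pointing down it reaches from about 0.275 to 0.975 m from the base axis. Payload 8.4 kg.
Tool frame: the origin (TCP) lies at the very end of the fingers, on their centre line; the grasp point (between the pads) lies 19 mm behind it; z points along the fingers, y is the line along which they close (so a half turn about z gives the same grasp; the last joint's range is limited). The gripper opens to 92 mm and grips with 3 to 60 N. Pads are 20 mm wide; open, the fingers measure 128 mm over their backs; the gripper's body (75 mm by 189 mm) begins 69 mm behind the grasp point.
Start: joints at [1.262, 0.353, 1.633, -0, 1.155, -0.002], TCP at [0.189, 0.596, 0.184] pointing down, gripper open.
Joint ranges: [-2.63, 2.63], [-0.92, 2.1], [0.06, 2.66], [-1.3, 4.44], [0, 2.69], [-3.02, 3.02]. Speed limits (rad/s): [2.22, 2.22, 2.79, 3.14, 3.14, 3.14].

### API

Orientations are given as a unit quaternion [w, x, y, z].
In Python, from station import ctrl gives the robot as it stands.
- The arm moves only by the tool jog_arm, never from a script. Its argument "series" is a list of rows, each a list of 4 numbers: the shift along the world's x, y, z in cm, then the turn about the world's z in rad. In form: [[tx, ty, tz, spin], ...]. A call has 1 to 8 rows; each row shifts and turns the commanded pose from where the row before left it; what a row does not reach is not made up. A row lasts 1/8 s, in which the tool goes at most 62.5 mm and 10.7 degrees, less where a joint would pass 70% of its speed; a pose out of reach is approached as far as the arm can. A call with a gripper value outside its range is refused whole. "fingers" is the finger opening in cm, from 0 to 9.19, set as the call begins (left out, the last holds). The fingers move at their own pace and stop on an object; "squeeze" is the grip in N (left out, the last holds). Time passes only in rows, so rows that do not move let the fingers close. It gives the time, the measured TCP pose, the force, the opening and the grip force at its end, in the units of the state.
- ctrl.sense(): the state, without advancing time (a new reading comes with each control period).
- ctrl.get_image(name): name is "scene" or "top" or "wrist"; returns a dict with "img" (384x512x3 uint8, red, green, blue), "z_map" (384x512 float32, m along the optical axis (not along the pixel's ray), 0 where there is no reading), "mtx" (3x3 intrinsics, pixels), "eye" and "orientation" of the camera in the world. Camera axes: x right, y down, z forward; pixel columns grow to the right and rows downward; lengths in m; the calibration is good to about 2 mm. A picture is of the moment at which its call begins.
- ctrl.finish_job(): hands the job in; it is judged then, once.
Trained networks look in a picture, given as the dict that the camera call returned (one of the last four; its "shot" number tells which), for a name from the list of things; names that differ only in an ending like _2 or _b are one class to them, and where a whole thing is asked for, a point or a joint stands for the part that bears it (a point fixed in the world has none). Each returns a list of dicts, best first, with "score" (0 to 1); they miss things now and then, are a little off and sometimes report something else, mostly with a low value. They report only what shows in the picture. A call takes as long as a camera call.
- ctrl.search_frame(target, picture): "bbox" ([left, top, right, bottom] in pixels, round what is visible of it).
- ctrl.masks_of(target, picture): "region" (384x512 bool, what is visible of it) and "bbox" ([left, top, right, bottom] in pixels, round what is visible of it).
- ctrl.pinpoint(target, picture): "point" ([column, row] in pixels: a listed point, or the origin of a listed thing).
The state is a dict: "t": time; "joints": joint angles; "qvel": joint speeds; "effort": joint torques, N m; "ee_pos": TCP position; "tcp_rot": TCP orientation; "force": force on the tool from outside, world axes, zero at the start; "ft_torque": the same for the moment, N m; "width": finger opening in m; "finger_force": force on a finger pad.
Only numpy, scipy, OpenCV 4.12 (cv2) and the standard library are available. Lean on these libraries where they do the work, as an engineer would, in place of code of your own. Each camera call takes 0.05 s, during which the arm holds its last target. There are 200 camera calls.

### The job

Lock the tilting rocker platform level: pick up the flat steel fork by its upright handle, with the prongs still clear of the stud press the sprung platform down with the fork's underside until it lies level, firmly on its stops (at least 10 N), and, keeping it down, slide the prongs under the head of the stud until the slot is fully home against the stud's neck. Then let go, so that the fork alone holds the platform level. Press no harder than 35 N on the rocker, and leave the other things on the bench where they are.

Things in the scene. Friction and masses are not known exactly. Their poses are not given: they have to be found in the camera images.
- rocker: Spring rocker; this is its fixed grey base plate, 212 x 160 x 8 mm. Origin: at bench level, exactly below the axis of the upright lock stud; z up; +x points from the stud to the hinge, -x to the platform's free front edge (base x -114 to +98 mm). On it, on four levelling screws, stands a deck with all the rest; its height h is anything from 0 to 20 mm and is not measured: feel for it.
- platform (a joint): Tilt of the sprung aluminium platform, rad: 0 = level on rigid stops, 0.24 = free edge up, as the spring holds it at the start. Hinge along the rocker's y at x +90, z 38.5+h mm. Plate 190 x 126 x 5 mm (x -105 to +85, top at z 41+h when level), window 40 x 36 mm round the stud, side lips 4 mm high. Its spring resists with 1 to 4 N at 200 mm from the hinge, a damper adds 1 N per 25 mm/s.
- fork: Loose dark steel lock fork, 0.14 kg, lying flat on the bench. Origin: underside, below the handle's centre; z up, prongs to +x. Flat part 8 mm thick, 56 mm wide, x -18 to +90 mm. Its open slot, 15 mm wide, runs from its closed end at x +57 mm out between two prongs; their last 9 mm is thinner (6.5 mm) and the slot there 22 mm wide.
- stud (a point): Point at bench level below the axis of the lock stud (same as the rocker's origin). The stud's neck is 10 mm thick; its round head is 28 mm across and 9 mm high, its underside at z 51+h mm: 10 mm above the level platform, 2 mm more than the fork's thickness. While the platform is up, the head sits in its window. The platform presses a seated fork up against it with 6 to 10 N.
- fork_handle (a point): Top centre of the fork's handle, 52 mm above the fork's underside: an upright block, 28 mm along the fork's x and 16 mm along its y. Grip it across y, above a foot collar (34 x 22 mm) that reaches 13 mm above the underside. A clear extraction hood hangs low over the bench to the left of the fork (y over about 0.2 m): come to the fork from the robot's side, not through the hood.
- fork_seat (a point): Point on the top face of the fork's flat part (z 8 mm), x +62 mm, on the middle line of the slot: it lies on the stud's axis when the slot's closed end touches the neck. The prong tips are 28 mm ahead of it.
- petri: Bystander: clear petri dish, 69 mm across, 12 mm high; origin at the centre of its underside.
- tape: Bystander: roll of tape, 76 mm across, 19 mm high; origin at the centre of its underside.
- timer: Bystander: bench timer, 62 x 66 x 19 mm; origin at the centre of its underside.
- vial: Bystander: white vial with screw cap, 35 mm across, 54 mm high; origin at the centre of its underside.
- bung: Bystander: rubber bung, 27 mm across, 22 mm high; origin at the centre of its underside.
- cork: Bystander: square cork block, 50 x 50 x 12 mm; origin at the centre of its underside.

How it is judged:
On the way, in this order (a step that is already met when the one before it is completed fails the run):
1. the fork presses the platform level, firmly on its stops, the prongs still clear of the stud (value of joint platform below 0.03 rad and horizontal distance between fork_seat and stud above 0.035 m and contact force between fork and rocker above 10 N), for 0.2 s.
2. the fork is home round the stud, under its head (value of joint platform below 0.045 rad and horizontal distance between fork_seat and stud below 0.006 m and z of fork_seat in the frame of rocker between 0.045 and 0.074 m and angle between the z axis of fork and the z axis of rocker, either way round below 0.07 rad), for 0.2 s.
At the end, for the whole second after the job is handed in: The platform is level (within 0.045 rad), held down by the fork alone; the fork lies flat (within 0.07 rad) between platform and stud head with its slot home round the neck (seat point within 6 mm of the stud's axis), at rest and let go (all of step 2 and linear speed of fork below 0.01 m/s and value of joint platform above -0.02 rad and contact force between fork and rocker above 4 N); the robot touches nothing.
It fails at once if the rocker is loaded with more than 35 N by the fork or the robot (contact force between any of fork, the arm, the fingers and rocker above 35 N).
It fails at once if a bystander is moved by more than 20 mm (distance of any of petri, tape, timer, vial, bung, cork from where it was at the start of the episode above 0.02 m).
It also fails if it takes over 58 s, if anything falls off the work surface, if the arm or the gripper's body presses on something with over 40 N, if the wrist force passes 120 N, or if a joint passes its speed limit or range.

## Working session

There is one attempt and no reset: what is moved stays moved. The work goes in short steps, Python scripts to look and compute and a tool call to move; the robot and the scene stay as the last step left them, time stands still between calls to the robot, and variables do not carry over. Pictures are saved under pics/ and viewed, at most 12 in all, crops included, and the job is handed in when it is done.

Besides the shell and the picture viewer there is one more tool, called after ">>>" by a JSON object that holds its "fn" and its "kwargs". jog_arm: Moves the arm, as the interface text tells. Its arguments: {"type":"object","properties":{"series":{"type":"array"},"fingers":{"type":"number"},"squeeze":{"type":"number"}},"required":["series"]}

```bash
mkdir -p pics; cat > h.py <<'E'
import numpy as np, cv2
from scipy.spatial.transform import Rotation as R
from station import ctrl
def rot(c):
    o=np.array(c["orientation"],float)
    return o if o.shape==(3,3) else R.from_quat(o[[1,2,3,0]]).as_matrix()
def cloud(c):
    K=np.array(c["mtx"]);z=c["z_map"];v,u=np.mgrid[:384,:512]
    p=np.stack([(u-K[0,2])/K[0,0]*z,(v-K[1,2])/K[1,1]*z,z],-1)
    return p@rot(c).T+np.array(c["eye"])
def ray(c,px,zw):
    K=np.array(c["mtx"]);d=rot(c)@np.array([(px[0]-K[0,2])/K[0,0],(px[1]-K[1,2])/K[1,1],1]);e=np.array(c["eye"])
    return e+d*(zw-e[2])/d[2]
def proj(c,p):
    q=(np.asarray(p)-np.array(c["eye"]))@rot(c);K=np.array(c["mtx"]);return K[0,0]*q[0]/q[2]+K[0,2],K[1,1]*q[1]/q[2]+K[1,2]
def save(c,n): cv2.imwrite("pics/"+n,c["img"][...,::-1])
E
python3 - <<'E'
from h import *
np.set_printoptions(precision=4,suppress=True)
s=ctrl.sense();print(s)
c=ctrl.get_image("top");save(c,"top.png");d=ctrl.get_image("scene");save(d,"scene.png")
cv2.imwrite("pics/both.png",cv2.resize(np.hstack([c["img"],d["img"]])[...,::-1],(800,300)))
print(c["eye"],c["orientation"],c["mtx"])
for k,z in [("fork",0),("fork_handle",.052),("fork_seat",.008),("stud",0),("rocker",0),("petri",0),("tape",0),("timer",0),("vial",0),("bung",0),("cork",0)]:
  for n,cc in (("top",c),("scene",d)):
    r=ctrl.pinpoint(k,cc)
    for a in r[:2]: print(k,n,round(a["score"],2),np.array(a["point"]),ray(cc,a["point"],z)[:2])
E
```

```text
{'t': 0.0, 'joints': array([ 1.2616,  0.3536,  1.6341,  0.    ,  1.1552, -0.0024]), 'qvel': array([-0.0001, -0.0007, -0.0007,  0.0018,  0.004 ,  0.0002]), 'effort': array([  0.0005, -59.3835, -33.4215,   0.0699,   0.0234,  -0.0002]), 'ee_pos': array([0.1886, 0.5953, 0.1829]), 'tcp_rot': array([-0.0001,  0.1528,  0.9883, -0.0007]), 'force': array([ 0.4097, -0.1326,  0.1328]), 'ft_torque': array([-0.0412, -0.0969,  0.0226]), 'finger_force': 0.0, 'width': 0.09189768424728563}
[-0.1454 -0.1489  1.1096] [-0.2318  0.7596 -0.5785  0.1862] [[465.1855   0.     255.9728]
 [  0.     465.1855 198.4999]
 [  0.       0.       1.    ]]
fork top 0.56 [216.1 226.4] [0.4765 0.1174]
fork top 0.19 [106.7 225.4] [0.3979 0.41  ]
fork scene 0.57 [224.  203.9] [0.4759 0.1238]
fork_handle top 0.56 [212.8 222.6] [0.4563 0.1171]
fork_handle scene 0.9 [225.7 193.1] [0.4755 0.1135]
fork_seat top 0.72 [213.4 208.6] [0.5259 0.141 ]
fork_seat scene 0.7 [232.3 187.8] [0.5377 0.1385]
stud top 0.94 [301.2 214.4] [ 0.5794 -0.1024]
stud top 0.58 [105.6 225.9] [0.3956 0.4122]
stud scene 0.89 [308.5 210.4] [ 0.5927 -0.0971]
rocker top 0.97 [302.2 217. ] [ 0.5716 -0.1069]
rocker top 0.55 [358.9 179.7] [ 0.747  -0.2433]
rocker scene 0.81 [308.3 216. ] [ 0.5733 -0.1072]
rocker scene 0.49 [158.5 207.4] [0.358  0.2746]
petri top 0.59 [201.7 177.2] [0.6281 0.2116]
petri scene 0.58 [231.2 168.6] [0.6128 0.1988]
petri scene 0.42 [136.2 182.2] [0.3973 0.4063]
tape top 0.63 [226.2 156.3] [0.7253 0.1653]
tape scene 0.69 [266.2 151.3] [0.7491 0.1525]
timer top 0.94 [383.4 298.2] [ 0.3887 -0.3559]
timer scene 0.62 [367. 308.] [ 0.3958 -0.3647]
vial top 0.67 [147.1 248.9] [0.3595 0.2739]
vial scene 0.65 [160.8 207.8] [0.3606 0.2679]
bung top 0.39 [107.3 228.3] [0.3898 0.4043]
bung top 0.25 [217.1 228.5] [0.4708 0.1127]
bung scene 0.56 [136.7 181. ] [0.402 0.409]
cork top 0.58 [361.8 177.2] [ 0.7588 -0.2504]
cork scene 0.47 [378.2 196.1] [ 0.7618 -0.2451]
```

View pics/top.png

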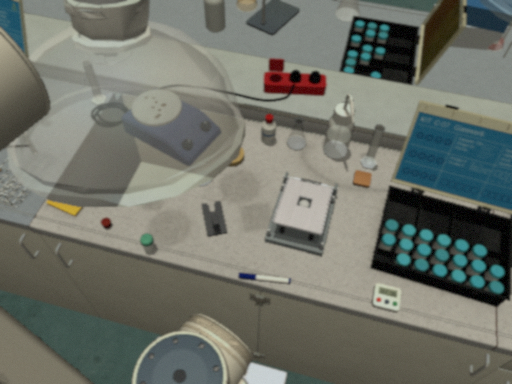

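View pics/scene.png

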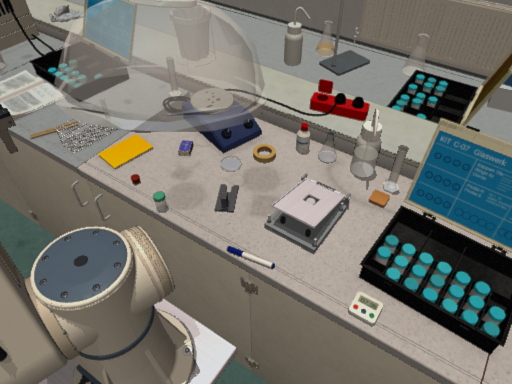

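The top view shows the fork at about (213,220) with its prongs pointing up and slightly left in the image, and the rocker at (303,212). The hood ellipse fills the upper left, down to about row 200. The scene view agrees, with the fork at (228,200) and the rocker at (308,212). Next I'll fit the poses from depth.

```bash
python3 - <<'E'
from h import *
np.set_printoptions(precision=4,suppress=True)
for n in ("top","scene"):
  c=ctrl.get_image(n);P=cloud(c)
  for k in ("fork","rocker"):
    m=ctrl.masks_of(k,c)
    if not m: print(n,k,"none");continue
    q=P[m[0]["region"]&(c["z_map"]>0)]
    print(n,k,m[0]["score"],len(q),"z pct",np.percentile(q[:,2],[2,10,50,90,98]))
    lo=q[np.abs(q[:,2]-np.median(q[:,2]))<.1]
    r=cv2.minAreaRect((lo[:,:2]*1000).astype(np.float32));print(r)
    w=lo[:,:2]-lo[:,:2].mean(0);print(lo[:,:2].mean(0),np.linalg.svd(w,full_matrices=False)[2][0])
    if k=="rocker":
      t=q[(q[:,2]>.05)]; A=np.c_[t[:,:2],np.ones(len(t))]
      for _ in range(4):
        x=np.linalg.lstsq(A,t[:,2],rcond=None)[0]; g=np.abs(A@x-t[:,2])<.006; A=A[g];t=t[g]
      print("plane",x,len(t),t[:,2].min(),t[:,2].max(),cv2.minAreaRect((t[:,:2]*1000).astype(np.float32)))
  for px in ([(100,200),(200,180),(240,130)] if n=="top" else [(120,128),(200,128),(262,95)]):
    print("hood",px,[ray(c,px,z)[:2] for z in (.1,.2,.3)],P[px[1],px[0]])
E
```

```text
top fork 0.85 624 z pct [0.0007 0.0038 0.008  0.0428 0.0526]
((498.9084167480469, 132.29324340820312), (111.84576416015625, 57.658668518066406), 27.57827377319336)
[0.4877 0.1278] [-0.8817 -0.4718]
top rocker 0.9 4190 z pct [-0.0001  0.0148  0.0476  0.0811  0.0868]
((588.1900634765625, -102.6900634765625), (170.1905517578125, 252.39944458007812), 89.94463348388672)
[ 0.5502 -0.1048] [-0.999   0.0445]
plane [-0.2417  0.0032  0.2034] 1925 0.050023530201054545 0.0915806214585404 ((561.819091796875, -102.6317367553711), (132.23159790039062, 169.0059814453125), 89.29414367675781)
hood (100, 200) [array([0.4153, 0.4102]), array([0.3598, 0.3548]), array([0.3043, 0.2995])] [0.2603 0.2556 0.3792]
hood (200, 180) [array([0.5482, 0.1804]), array([0.4795, 0.1478]), array([0.4108, 0.1152])] [0.3746 0.098  0.3526]
hood (240, 130) [array([0.7534, 0.1277]), array([0.6643, 0.1003]), array([0.5753, 0.0729])] [0.564  0.0694 0.3127]
scene fork 0.78 496 z pct [-0.0006  0.0045  0.0081  0.0439  0.0524]
((500.2408752441406, 131.83120727539062), (115.86610412597656, 56.77180099487305), 28.073036193847656)
[0.4881 0.1228] [-0.8897 -0.4565]
scene rocker 0.66 3760 z pct [0.006  0.0159 0.0444 0.0813 0.0866]
((587.4682006835938, -101.20144653320312), (169.69557189941406, 250.36582946777344), 88.62396240234375)
[ 0.5466 -0.1139] [-0.9799  0.1993]
plane [-0.2427  0.0045  0.2041] 1617 0.05002258681969607 0.09194148704980576 ((560.8949584960938, -104.85221099853516), (132.39968872070312, 166.58505249023438), 88.56080627441406)
hood (120, 128) [array([0.4838, 0.5376]), array([0.4033, 0.4157]), array([0.3228, 0.2938])] [0.2675 0.2101 0.3687]
hood (200, 128) [array([0.6264, 0.327 ]), array([0.5276, 0.232 ]), array([0.4289, 0.1371])] [0.3819 0.0919 0.3476]
hood (262, 95) [array([0.8997, 0.27  ]), array([0.766 , 0.1823]), array([0.6323, 0.0947])] [0.6774 0.1242 0.2663]
```

```bash
python3 - <<'E'
import cv2,numpy as np
a=cv2.imread("pics/top.png")[130:270,180:360];b=cv2.imread("pics/scene.png")[130:270,190:370]
cv2.imwrite("pics/crop.png",cv2.resize(np.vstack([a,b]),(720,1120))[:, :]) 
cv2.imwrite("pics/crop.png",cv2.resize(np.hstack([a,b]),(800,311),interpolation=cv2.INTER_CUBIC))
E
```

```text
(no output)
```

View pics/crop.png

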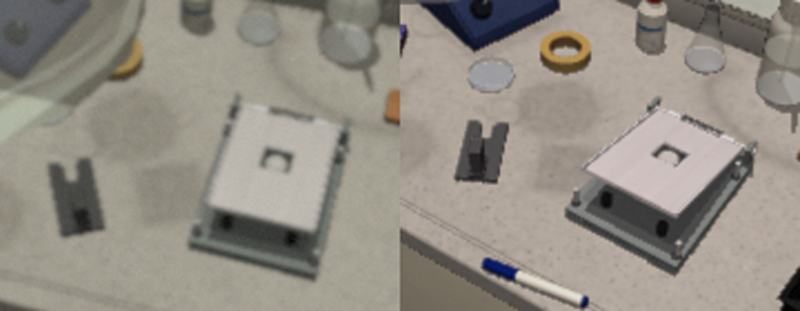

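```bash
python3 - <<'E'
from h import *
np.set_printoptions(precision=3,suppress=True)
for n in ("top","scene"):
  c=ctrl.get_image(n);P=cloud(c);m=(c["z_map"]>0)&(P[...,2]>.1)&(P[...,0]<.95)&(P[...,0]>.05)&(P[...,1]>-.05)
  q=P[m];print(n,len(q))
  for z in np.arange(.1,.7,.05):
    s=q[(q[:,2]>z)&(q[:,2]<z+.05)]
    if len(s)>5: print(round(z,2),len(s),"x",np.percentile(s[:,0],[1,50,99]),"y",np.percentile(s[:,1],[1,50,99]))
  for x in (.1,.2,.3,.4,.5,.6):
    s=q[(q[:,0]>x)&(q[:,0]<x+.1)]
    if len(s)>5: i=s[:,1].argsort()[:3];print("x",x,"min y pts",s[i].tolist(), "minz",s[s[:,2].argmin()])
  im=c["img"].copy(); im[m]=(255,0,0); save({"img":im},n+"_m.png")
a=np.hstack([cv2.imread("pics/top_m.png"),cv2.imread("pics/scene_m.png")]);cv2.imwrite("pics/m.png",cv2.resize(a,(800,300)))
E
```

```text
top 41817
0.1 163 x [0.817 0.872 0.949] y [-0.041  0.068  0.923]
0.15 357 x [0.871 0.895 0.909] y [0.876 0.917 0.972]
0.2 426 x [0.895 0.914 0.932] y [0.874 0.92  0.967]
0.25 158 x [0.57  0.927 0.937] y [0.062 0.899 0.953]
0.3 1195 x [0.08  0.418 0.586] y [0.004 0.071 0.523]
0.35 6803 x [0.052 0.289 0.573] y [-0.046  0.151  0.469]
0.4 6818 x [0.267 0.323 0.63 ] y [0.085 0.205 0.448]
0.45 8492 x [0.301 0.377 0.659] y [0.113 0.202 0.473]
0.5 10970 x [0.347 0.448 0.611] y [0.171 0.278 0.454]
0.55 2010 x [0.505 0.521 0.598] y [0.263 0.306 0.4  ]
0.6 671 x [0.512 0.529 0.565] y [0.269 0.316 0.376]
x 0.1 min y pts [[0.10030003395486592, -0.0302532817383262, 0.3559650388532819], [0.101327605438121, -0.028209624590035468, 0.35643637550913587], [0.10220234271073689, -0.024419054238298196, 0.3560309436097715]] minz [0.116 0.029 0.311]
x 0.2 min y pts [[0.2999415765854817, 0.15884186977574682, 0.3651733580866916], [0.2991681307719639, 0.16052343850713258, 0.36559292725009007], [0.2986801757129236, 0.16082046528529204, 0.3627376586475386]] minz [0.297 0.485 0.329]
x 0.3 min y pts [[0.39883403339
[... 2105 characters left out ...]
26]
x 0.4 min y pts [[0.49097719918731125, 0.05226126996480207, 0.3174606674330358], [0.4872684530483446, 0.05226391043826151, 0.32533465107716153], [0.49520216006679546, 0.05234290124493668, 0.3177973899859663]] minz [0.495 0.053 0.312]
x 0.5 min y pts [[0.5040137887264353, 0.052516711427497864, 0.3268430323895515], [0.5036384652065775, 0.05259282300203427, 0.3127298926508115], [0.5038758192000954, 0.05262439061697749, 0.3183348191650288]] minz [0.593 0.068 0.285]
x 0.6 min y pts [[0.6084173748040258, 0.07260277571997498, 0.296314369196922], [0.6046641693716883, 0.07312871700362333, 0.28598593972812125], [0.6016645689466398, 0.07437102505008863, 0.2993077075793945]] minz [0.694 1.3   0.1  ]
```

View pics/m.png

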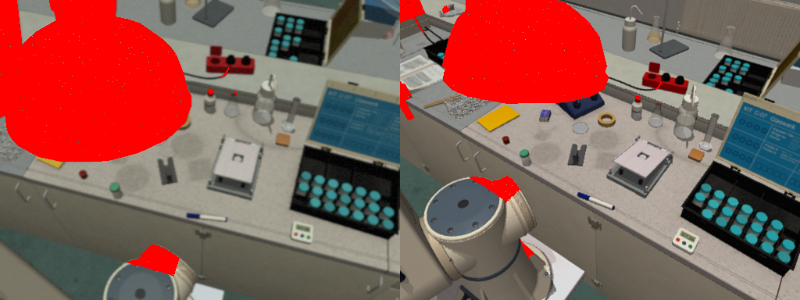

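The red overlay marks geometry above 0.1 m. It is mostly the hood dome, whose rim reaches y≈0.05 at z≈0.31, so it overhangs the fork. I'll check the arm's profile against it.

```bash
python3 - <<'E'
from h import *
np.set_printoptions(precision=3,suppress=True)
u=np.array([np.cos(1.262),np.sin(1.262)]);w=np.array([-u[1],u[0]])
Q=[]
for n in ("top","scene"):
  c=ctrl.get_image(n);P=cloud(c);m=c["z_map"]>0;Q.append(P[m])
Q=np.vstack(Q);r=Q[:,:2]@u;l=Q[:,:2]@w
a=(np.abs(l)<.09)&(Q[:,2]>.05)
for x in np.arange(-.15,.8,.05):
  s=a&(r>x)&(r<x+.05)
  if s.sum()>3: print("r",round(x,2),s.sum(),"z",np.percentile(Q[s,2],[1,50,99]),"lat",np.percentile(l[s],[1,99]))
# hood surface profile along line base->fork
f=np.array([.467,.115]);f=f/np.linalg.norm(f);g=np.array([-f[1],f[0]])
r=Q[:,:2]@f;l=Q[:,:2]@g
for x in np.arange(.15,.8,.03):
  o=[]
  for L in (-.06,0,.06):
    s=(np.abs(l-L)<.015)&(r>x)&(r<x+.03)&(Q[:,2]>.2); o.append(np.percentile(Q[s,2],[0,50]) if s.sum()>3 else None)
  print("r",round(x,2),o)
E
```

```text
r -0.15 13 z [0.051 0.058 0.066] lat [-0.034 -0.027]
r -0.1 10676 z [0.064 0.302 0.378] lat [-0.086  0.088]
r -0.05 7428 z [0.077 0.376 0.441] lat [-0.088  0.089]
r 0.0 5323 z [0.12  0.378 0.612] lat [-0.087  0.089]
r 0.05 1830 z [0.326 0.377 0.706] lat [-0.08  0.09]
r 0.1 3499 z [0.789 0.832 0.864] lat [-0.072 -0.015]
r 0.15 279 z [0.784 0.868 0.875] lat [-0.073 -0.02 ]
r 0.5 238 z [0.302 0.326 0.346] lat [-0.029  0.003]
r 0.55 242 z [0.216 0.257 0.346] lat [-0.025  0.012]
r 0.15 [None, None, None]
r 0.18 [None, None, None]
r 0.21 [None, None, None]
r 0.24 [None, None, None]
r 0.27 [None, None, None]
r 0.3 [None, None, None]
r 0.33 [None, None, array([0.358, 0.365])]
r 0.36 [None, array([0.342, 0.35 ]), array([0.36 , 0.397])]
r 0.39 [None, array([0.337, 0.361]), array([0.404, 0.446])]
r 0.42 [array([0.331, 0.341]), array([0.347, 0.404]), array([0.454, 0.478])]
r 0.45 [array([0.315, 0.336]), array([0.396, 0.439]), array([0.478, 0.494])]
r 0.48 [array([0.307, 0.342]), array([0.431, 0.462]), array([0.489, 0.507])]
r 0.51 [array([0.297, 0.361]), array([0.45, 0.47]), array([0.498, 0.512])]
r 0.54 [array([0.297, 0.364]), array([0.458, 0.473]), array([0.505, 0.515])]
r 0.57 [array([0.3  , 0.381]), array([0.457, 0.47 ]), array([0.502, 0.513])]
r 0.6 [array([0.279, 0.358]), array([0.444, 0.466]), array([0.496, 0.508])]
r 0.63 [array([0.271, 0.318]), array([0.432, 0.456]), array([0.483, 0.498])]
r 0.66 [array([0.259, 0.311]), array([0.416, 0.443]), array([0.466, 0.484])]
r 0.69 [None, array([0.401, 0.409]), array([0.453, 0.464])]
r 0.72 [None, None, array([0.449, 0.454])]
r 0.75 [None, None, None]
r 0.78 [None, None, None]
```

>>> {"fn": "jog_arm", "kwargs": {"series": [[-2.3,-4.9,0,0.1],[-2.3,-4.9,0,0.1],[-2.3,-4.9,0,0.1],[-0.7,-5,0,0.1],[-0.7,-5,0,0.1],[-0.6,-5,0,0.1],[3,-3,0,0.1],[3,-3,0,0.09]], "fingers": 5, "squeeze": 30}}

```text
t: 2.7
ee_pos: [0.1602, 0.2381, 0.184]
tcp_rot: [0.001, -0.242, 0.97, 0.001]
force: [1.1, 1.2, -0.4]
width: 0.0499
finger_force: 0.0
```

>>> {"fn": "jog_arm", "kwargs": {"series": [[3,-5,0,0],[3,-5,0,0],[3,-5,0,0],[4,-3,0,0],[0,0,0,0]]}}

```text
t: 3.32
ee_pos: [0.2855, 0.0705, 0.184]
tcp_rot: [0.001, -0.236, 0.972, -0.0]
force: [-0.3, 0.6, -0.2]
width: 0.0503
finger_force: 0.0
```

```bash
python3 - <<'E'
from h import *
np.set_printoptions(precision=4,suppress=True)
s=ctrl.sense();print(s["t"],s["ee_pos"],s["tcp_rot"],s["joints"],s["force"])
c=ctrl.get_image("wrist");save(c,"w1.png");d=ctrl.get_image("scene");save(d,"s2.png")
cv2.imwrite("pics/ws.png",cv2.resize(np.hstack([c["img"],d["img"]])[...,::-1],(800,300)))
print(c["eye"])
for k,z in [("fork_handle",.052),("fork_seat",.008),("fork",0)]:
  for a in ctrl.pinpoint(k,c)[:2]: print(k,a["score"],a["point"],ray(c,a["point"],z)[:2])
E
```

```text
3.325 [0.2855 0.0705 0.184 ] [ 0.0007 -0.2362  0.9717 -0.0002] [ 0.2377 -0.216   2.253  -0.0005  1.1032 -1.8098] [-0.2801  0.6359 -0.2378]
[0.2185 0.0344 0.3841]
fork_seat 0.84 [228.9, 325.2] [0.5219 0.1432]
fork_seat 0.39 [223.1, 290.3] [0.471  0.1092]
fork 0.95 [225.0, 289.6] [0.474  0.1128]
```

View pics/ws.png

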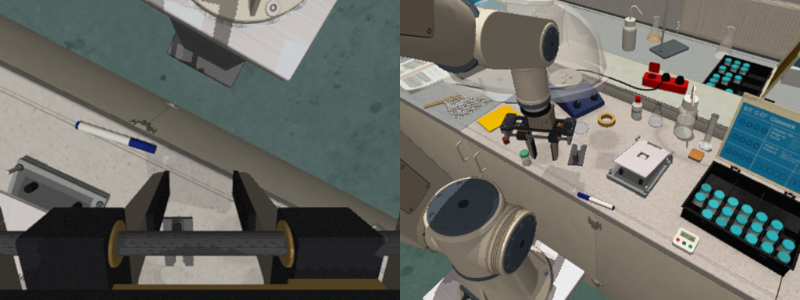

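>>> {"fn": "jog_arm", "kwargs": {"series": [[1,0.2,-5,0],[1,0.2,-4.5,0],[0.5,0.1,0,0],[0.5,0.1,0,0.005],[0.5,0.1,0,0],[0.5,0.1,0,0]]}}

```text
t: 4.32
ee_pos: [0.3245, 0.0809, 0.0898]
tcp_rot: [0.001, -0.242, 0.97, -0.0]
force: [0.2, -0.1, -0.3]
width: 0.0504
finger_force: 0.0
```

>>> {"fn": "jog_arm", "kwargs": {"series": [[0.5,0.1,0,0],[0.5,0.1,0,0],[0.5,0.1,0,0]]}}

```text
t: 4.7
ee_pos: [0.3386, 0.0836, 0.0886]
tcp_rot: [-0.0, -0.242, 0.97, -0.0]
force: [0.3, -0.5, 0.1]
width: 0.0502
finger_force: 0.0
```

>>> {"fn": "jog_arm", "kwargs": {"series": [[0.5,0.1,0,0],[0.5,0.1,0,0],[0.5,0.1,0,0]]}}

```text
t: 5.08
ee_pos: [0.3535, 0.0866, 0.0885]
tcp_rot: [-0.0, -0.242, 0.97, -0.0]
force: [0.0, 0.2, -0.3]
width: 0.0498
finger_force: 0.0
```

>>> {"fn": "jog_arm", "kwargs": {"series": [[0.5,0.1,0,0],[0.5,0.1,0,0],[0.5,0.1,0,0]]}}

```text
t: 5.45
ee_pos: [0.3686, 0.0896, 0.0886]
tcp_rot: [-0.0, -0.242, 0.97, -0.0]
force: [0.1, 0.1, -0.3]
width: 0.0498
finger_force: 0.0
```

>>> {"fn": "jog_arm", "kwargs": {"series": [[0.5,0.1,0,0],[0.5,0.1,0,0],[0.5,0.1,0,0]]}}

```text
t: 5.82
ee_pos: [0.3836, 0.0926, 0.0886]
tcp_rot: [-0.0, -0.242, 0.97, -0.0]
force: [0.1, -0.4, -0.9]
width: 0.0498
finger_force: 0.0
```

>>> {"fn": "jog_arm", "kwargs": {"series": [[0.5,0.1,0,0],[0.5,0.1,0,0],[0.5,0.1,0,0]]}}

```text
t: 6.2
ee_pos: [0.3986, 0.0956, 0.0886]
tcp_rot: [0.0, -0.242, 0.97, -0.0]
force: [-0.3, -0.4, 0.5]
width: 0.0501
finger_force: 0.0
```

>>> {"fn": "jog_arm", "kwargs": {"series": [[0.5,0.1,0,0],[0.5,0.1,0,0],[0.5,0.1,0,0]]}}

```text
t: 6.58
ee_pos: [0.4136, 0.0986, 0.0886]
tcp_rot: [-0.0, -0.242, 0.97, -0.0]
force: [0.2, -1.1, 0.4]
width: 0.0499
finger_force: 0.0
```

>>> {"fn": "jog_arm", "kwargs": {"series": [[0.7,0.2,0,0],[0.7,0.2,0,0],[0.7,0.2,0,0]]}}

```text
t: 6.95
ee_pos: [0.4348, 0.1047, 0.0886]
tcp_rot: [0.0, -0.242, 0.97, 0.0]
force: [-0.4, -0.9, 0.5]
width: 0.05
finger_force: 0.0
```

>>> {"fn": "jog_arm", "kwargs": {"series": [[0.7,0.2,0,0],[0.7,0.2,0,0],[0.7,0.2,0,0],[0,0,0,0]]}}

```text
t: 7.45
ee_pos: [0.4558, 0.1107, 0.0886]
tcp_rot: [0.0, -0.242, 0.97, 0.0]
force: [-1.1, 0.3, 0.0]
width: 0.05
finger_force: 0.0
```

```bash
python3 - <<'E'
from h import *
np.set_printoptions(precision=4,suppress=True)
s=ctrl.sense();print(s["t"],s["ee_pos"],s["force"])
c=ctrl.get_image("wrist");save(c,"w2.png")
for k,z in [("fork_handle",.052),("fork_seat",.008),("fork",0)]:
  for a in ctrl.pinpoint(k,c)[:2]: print(k,a["score"],a["point"],ray(c,a["point"],z)[:2])
P=cloud(c);m=(c["z_map"]>0)&(P[...,2]>.044)&(P[...,2]<.06)&(np.hypot(P[...,0]-.47,P[...,1]-.115)<.04)
q=P[m];print(m.sum(), q[:,:3].mean(0) if m.sum() else 0, cv2.minAreaRect((q[:,:2]*1000).astype(np.float32)) if m.sum()>5 else 0)
E
```

```text
7.45 [0.4558 0.1107 0.0886] [-1.0535  0.2645  0.0236]
fork_handle 0.91 [255.4, 216.3] [0.4694 0.115 ]
fork_handle 0.7 [249.9, 200.8] [0.4593 0.1045]
fork_seat 0.55 [252.3, 256.0] [0.5252 0.1406]
fork 0.85 [254.9, 200.5] [0.472  0.1156]
595 [0.4678 0.1137 0.0506] ((468.63006591796875, 114.23436737060547), (27.085947036743164, 15.716145515441895), 27.69536590576172)
```

View pics/w2.png

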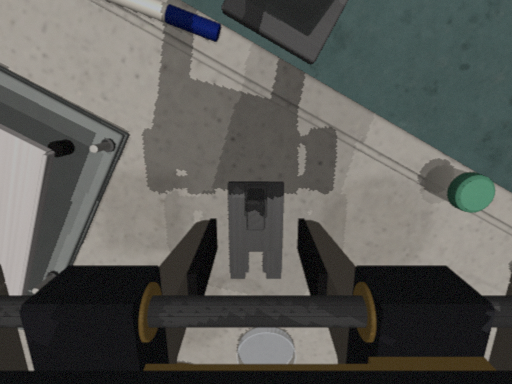

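>>> {"fn": "jog_arm", "kwargs": {"series": [[1.3,0.4,0,-0.004],[0,0,-2,0],[0,0,-2,0],[0,0,-1.6,0],[0,0,-1.5,0],[0,0,0,0]]}}

```text
t: 8.4
ee_pos: [0.4676, 0.1144, 0.0166]
tcp_rot: [-0.001, -0.24, 0.971, 0.0]
force: [0.1, 0.1, -0.2]
width: 0.0501
finger_force: 0.0
```

>>> {"fn": "jog_arm", "kwargs": {"series": [[0,0,0,0],[0,0,0,0],[0,0,0,0],[0,0,0,0],[0,0,0,0]], "fingers": 0.5, "squeeze": 55}}

```text
t: 9.02
ee_pos: [0.4684, 0.1148, 0.0179]
tcp_rot: [0.0, -0.24, 0.971, 0.0]
force: [-0.4, 1.8, 4.7]
width: 0.0142
finger_force: 55.0
```

>>> {"fn": "jog_arm", "kwargs": {"series": [[0,0,1.5,0],[0,0,2,0],[0,-1,3,0],[0,-2,3,0],[0.5,-3,3,0],[2,-3,2,0],[3,-3,1,0],[3,-3,0,0]]}}

```text
t: 10.02
ee_pos: [0.5545, -0.0368, 0.1747]
tcp_rot: [0.001, -0.24, 0.971, -0.001]
force: [0.5, -0.2, -1.7]
width: 0.0146
finger_force: 55.0
```

>>> {"fn": "jog_arm", "kwargs": {"series": [[3,-2,0,0],[3,-2,0,0],[0,0,0,0],[0,0,0,0]]}}

```text
t: 10.52
ee_pos: [0.6122, -0.0752, 0.1726]
tcp_rot: [-0.001, -0.24, 0.971, 0.0]
force: [-0.7, -0.1, -1.9]
width: 0.0146
finger_force: 55.0
```

```bash
python3 - <<'E'
from h import *
np.set_printoptions(precision=4,suppress=True)
s=ctrl.sense();print(s["t"],s["ee_pos"],s["force"])
for n in ("wrist","top","scene"):
  c=ctrl.get_image(n);save(c,n+"3.png")
  for k,z in [("stud",0),("fork_handle",s["ee_pos"][2]+.034),("fork_seat",s["ee_pos"][2]-.010),]:
    for a in ctrl.pinpoint(k,c)[:1]: print(n,k,a["score"],a["point"],ray(c,a["point"],z)[:2],ray(c,a["point"],.062)[:2])
  # white head-in-window points / plate plane
  P=cloud(c);near=(c["z_map"]>0)&(abs(P[...,0]-.58)<.13)&(abs(P[...,1]+.103)<.09)&(P[...,2]>.045)&(P[...,2]<.1)
  t=P[near];px=np.argwhere(near)
  A=np.c_[t[:,:2],np.ones(len(t))];g=np.ones(len(t),bool)
  for _ in range(6):
    x=np.linalg.lstsq(A[g],t[g,2],rcond=None)[0]; g=np.abs(A@x-t[:,2])<.003
  print(n,"plane",x,g.sum(),"rect",cv2.minAreaRect((t[g,:2]*1000).astype(np.float32)))
E
```

```text
10.525 [ 0.6122 -0.0752  0.1726] [-0.7106 -0.1101 -1.8832]
wrist stud 0.88 [247.3, 133.3] [ 0.5788 -0.1073] [ 0.5734 -0.1081]
wrist fork_handle 0.94 [259.4, 238.6] [ 0.6137 -0.0743] [ 0.6727 -0.0415]
wrist fork_seat 0.96 [259.0, 282.3] [ 0.6659 -0.0466] [ 0.7233 -0.0154]
wrist plane [-0.2451  0.0062  0.2054] 19210 rect ((571.6770629882812, -107.95619201660156), (138.88409423828125, 180.1453399658203), 88.27323150634766)
top stud 0.71 [300.9, 214.6] [ 0.5785 -0.1017] [ 0.5381 -0.1043]
top fork_handle 0.85 [301.7, 156.6] [ 0.6141 -0.0763] [ 0.7358 -0.0647]
top fork_seat 0.87 [291.3, 149.7] [ 0.6669 -0.041 ] [ 0.7533 -0.0296]
top plane [-0.2436  0.0025  0.2044] 1872 rect ((570.2756958007812, -104.31021118164062), (150.2222900390625, 185.78994750976562), 88.7176742553711)
scene stud 0.73 [308.7, 211.3] [ 0.5899 -0.0993] [ 0.5382 -0.1216]
scene fork_handle 0.79 [315.1, 149.4] [ 0.6174 -0.0825] [ 0.7809 -0.0111]
scene fork_seat 0.95 [315.1, 144.0] [ 0.6883 -0.0494] [0.805  0.0018]
scene plane [-0.2439  0.0046  0.2047] 1630 rect ((569.7747802734375, -106.84349822998047), (148.14578247070312, 186.65257263183594), 89.22035217285156)
```

View pics/wrist3.png

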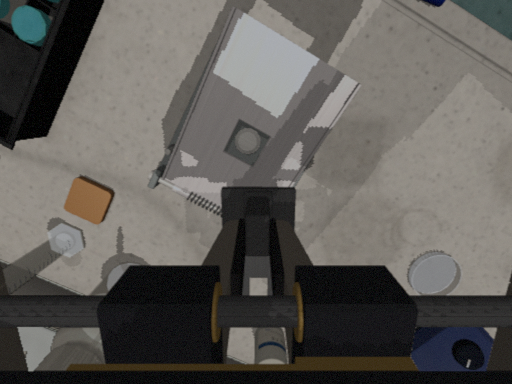

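The wrist view shows the round stud head inside the window at about (247,142). The fork is held square, and the plate is clearly visible. I'll fit the head circle next.

```bash
python3 - <<'E'
from h import *
np.set_printoptions(precision=4,suppress=True)
c=ctrl.get_image("wrist");P=cloud(c);g=cv2.cvtColor(c["img"],cv2.COLOR_RGB2GRAY)
print(np.array(P[142,247]))
a=g[115:170,215:280];b=cv2.resize(a,None,fx=4,fy=4,interpolation=cv2.INTER_CUBIC)
h=cv2.HoughCircles(b,cv2.HOUGH_GRADIENT,1,100,param1=60,param2=15,minRadius=35,maxRadius=75)
print(h)
if h is not None:
  u,v=h[0,0,0]/4+215,h[0,0,1]/4+115;print(u,v,ray(c,(u,v),.062),c["mtx"][0][0])
# flat pts: local normal ~vertical, near stud
m=(np.hypot(P[...,0]-.576,P[...,1]+.105)<.02)
q=P[m];x=np.array([-.2451,.0062,.2054]);e=q[:,2]-(q[:,:2]@x[:2]+x[2])
f=q[np.abs(q[:,2]-P[142,247][2])<.0015];print(len(q),len(f),f.mean(0),cv2.minEnclosingCircle((f[:,:2]*1000).astype(np.float32)))
cv2.imwrite("pics/head.png",b)
# plate extents in rotated frame
near=(c["z_map"]>0)&(abs(P[...,0]-.58)<.13)&(abs(P[...,1]+.103)<.09);t=P[near];k=np.abs(t[:,2]-t[:,:2]@x[:2]-x[2])<.003;t=t[k]
th=-.022;R2=np.array([[np.cos(th),np.sin(th)],[-np.sin(th),np.cos(th)]]);r=t[:,:2]@R2.T
print("plate local ext",np.percentile(r,[.1,.5,99.5,99.9],axis=0))
E
```

```text
[ 0.583  -0.1044  0.0589]
[[[131.5  99.5  52. ]]]
247.875 139.875 [ 0.5803 -0.1046  0.062 ] 295.42740463295746
3339 413 [ 0.5809 -0.1049  0.0588] ((581.5579833984375, -104.93434143066406), 18.117961883544922)
plate local ext [[ 0.4845 -0.1679]
 [ 0.485  -0.1566]
 [ 0.6741 -0.0292]
 [ 0.6781 -0.028 ]]
```

View pics/head.png

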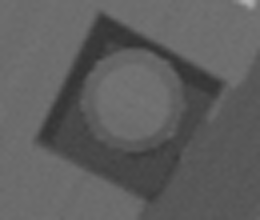

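>>> {"fn": "jog_arm", "kwargs": {"series": [[-3.6,-0.7,0,-0.126],[-3.7,-0.7,0,-0.126],[-3.6,-0.7,0,-0.126],[-3.7,-0.6,0,-0.127],[0,0,-2,0],[0,0,-2,0],[0,0,-0.5,0],[0,0,0,0]]}}

```text
t: 12.18
ee_pos: [0.4674, -0.1024, 0.1277]
tcp_rot: [-0.0, 0.01, 1.0, 0.0]
force: [0.1, 0.1, -1.0]
width: 0.0147
finger_force: 55.0
```

```bash
python3 - <<'E'
from h import *
np.set_printoptions(precision=4,suppress=True)
s=ctrl.sense();print(s["t"],s["ee_pos"],s["tcp_rot"],s["force"])
q=s["tcp_rot"];print("fork yaw est",2*np.arctan2(q[2],q[1])-np.pi)
z=s["ee_pos"][2]
for n in ("scene","top"):
  c=ctrl.get_image(n);save(c,n+"4.png")
  for k,zz in [("fork_handle",z+.034),("fork_seat",z-.010)]:
    for a in ctrl.pinpoint(k,c)[:1]: print(n,k,a["score"],ray(c,a["point"],zz)[:2])
  m=ctrl.masks_of("fork",c)
  if m:
    P=cloud(c)[m[0]["region"]&(c["z_map"]>0)];P=P[abs(P[:,2]-(z-.01))<.004];print(len(P),cv2.minAreaRect((P[:,:2]*1000).astype(np.float32)))
cv2.imwrite("pics/4.png",cv2.resize(np.hstack([cv2.imread("pics/scene4.png")[100:290,230:430],cv2.imread("pics/top4.png")[100:290,220:420]]),(800,380),interpolation=cv2.INTER_CUBIC))
E
```

```text
12.175 [ 0.4674 -0.1024  0.1277] [-0.0002  0.0104  0.9999  0.    ] [ 0.0676  0.0873 -1.0362]
fork yaw est -0.020736153427402204
scene fork_handle 0.91 [ 0.465  -0.1038]
scene fork_seat 0.67 [ 0.5334 -0.109 ]
343 ((500.8139953613281, -104.47311401367188), (56.164634704589844, 109.42848205566406), 87.79960632324219)
top fork_handle 0.97 [ 0.4714 -0.1005]
top fork_seat 0.68 [ 0.5235 -0.0976]
237 ((484.41943359375, -102.03144836425781), (55.8937873840332, 75.93315124511719), 87.64009094238281)
```

View pics/4.png

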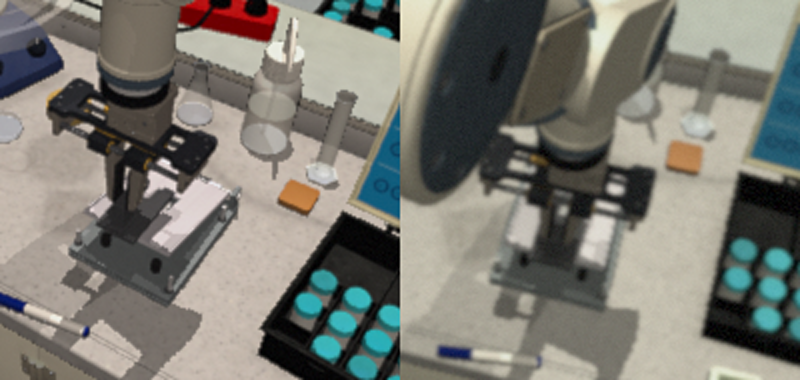

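The fork is held flat over the front of the rocker, with the prong tips short of the stud and the yaw aligned. Now pressing down.

>>> {"fn": "jog_arm", "kwargs": {"series": [[0,0,-0.5,0],[0,0,-0.5,0],[0,0,-0.5,0],[0,0,-0.5,0],[0,0,-0.4,0],[0,0,-0.4,0],[0,0,-0.4,0],[0,0,-0.4,0]]}}

```text
t: 13.58
ee_pos: [0.4671, -0.1025, 0.0914]
tcp_rot: [-0.0, 0.01, 1.0, -0.0]
force: [-2.8, -0.0, 2.5]
width: 0.0145
finger_force: 55.0
```

>>> {"fn": "jog_arm", "kwargs": {"series": [[0,0,-0.4,0],[0,0,-0.4,0],[0,0,-0.4,0],[0,0,-0.3,0],[0,0,-0.2,0],[0,0,0,0]]}}

```text
t: 14.32
ee_pos: [0.4673, -0.1025, 0.0745]
tcp_rot: [0.0, 0.01, 1.0, -0.0]
force: [-2.3, -1.2, 1.3]
width: 0.0144
finger_force: 55.0
```

>>> {"fn": "jog_arm", "kwargs": {"series": [[0,0,-0.15,0],[0,0,-0.15,0],[0,0,-0.1,0]]}}

```text
t: 14.7
ee_pos: [0.4673, -0.1024, 0.0705]
tcp_rot: [-0.0, 0.01, 1.0, 0.0]
force: [-1.7, 0.1, 1.5]
width: 0.014
finger_force: 55.0
```

>>> {"fn": "jog_arm", "kwargs": {"series": [[0,0,-0.15,0],[0,0,-0.15,0],[0,0,-0.1,0]]}}

```text
t: 15.08
ee_pos: [0.4672, -0.1024, 0.0665]
tcp_rot: [-0.0, 0.01, 1.0, 0.0]
force: [-2.9, -0.4, 2.3]
width: 0.0143
finger_force: 55.0
```

>>> {"fn": "jog_arm", "kwargs": {"series": [[0,0,-0.1,0],[0,0,-0.1,0]]}}

```text
t: 15.32
ee_pos: [0.4672, -0.1024, 0.0645]
tcp_rot: [-0.0, 0.01, 1.0, 0.0]
force: [-3.5, 0.3, 2.5]
width: 0.0143
finger_force: 55.0
```

>>> {"fn": "jog_arm", "kwargs": {"series": [[0,0,-0.1,0],[0,0,-0.1,0]]}}

```text
t: 15.58
ee_pos: [0.4672, -0.1024, 0.0625]
tcp_rot: [-0.0, 0.01, 1.0, 0.0]
force: [-3.1, 0.5, 2.4]
width: 0.0137
finger_force: 55.0
```

>>> {"fn": "jog_arm", "kwargs": {"series": [[0,0,-0.1,0],[0,0,0,0]]}}

```text
t: 15.82
ee_pos: [0.4672, -0.1024, 0.0615]
tcp_rot: [-0.0, 0.01, 1.0, 0.0]
force: [-2.5, 0.7, 1.7]
width: 0.0144
finger_force: 55.0
```

>>> {"fn": "jog_arm", "kwargs": {"series": [[0,0,-0.1,0],[0,0,0,0]]}}

```text
t: 16.08
ee_pos: [0.4673, -0.1025, 0.0606]
tcp_rot: [0.0, 0.01, 1.0, -0.0]
force: [-3.1, 0.7, 2.5]
width: 0.0142
finger_force: 55.0
```

>>> {"fn": "jog_arm", "kwargs": {"series": [[0,0,-0.06,0],[0,0,0,0]]}}

```text
t: 16.32
ee_pos: [0.4672, -0.1025, 0.06]
tcp_rot: [-0.0, 0.01, 1.0, -0.0]
force: [-2.9, -0.1, 3.1]
width: 0.0143
finger_force: 55.0
```

>>> {"fn": "jog_arm", "kwargs": {"series": [[0,0,-0.06,0],[0,0,0,0]]}}

```text
t: 16.58
ee_pos: [0.4672, -0.1025, 0.0594]
tcp_rot: [-0.0, 0.01, 1.0, -0.0]
force: [-2.3, -0.2, 2.1]
width: 0.0145
finger_force: 55.0
```

>>> {"fn": "jog_arm", "kwargs": {"series": [[0,0,-0.05,0],[0,0,0,0]]}}

```text
t: 16.82
ee_pos: [0.4672, -0.1025, 0.0589]
tcp_rot: [-0.0, 0.01, 1.0, 0.0]
force: [-2.9, 0.1, 1.5]
width: 0.0144
finger_force: 55.0
```

>>> {"fn": "jog_arm", "kwargs": {"series": [[0,0,-0.06,0],[0,0,0,0]]}}

```text
t: 17.08
ee_pos: [0.4673, -0.1024, 0.0584]
tcp_rot: [-0.0, 0.01, 1.0, 0.0]
force: [-3.8, 0.9, 6.0]
width: 0.0146
finger_force: 55.0
```

>>> {"fn": "jog_arm", "kwargs": {"series": [[0,0,-0.06,0],[0,0,0,0]]}}

```text
t: 17.32
ee_pos: [0.4672, -0.1024, 0.0581]
tcp_rot: [-0.0, 0.01, 1.0, 0.0]
force: [-5.0, 0.8, 10.0]
width: 0.0146
finger_force: 55.0
```

>>> {"fn": "jog_arm", "kwargs": {"series": [[0,0,-0.06,0],[0,0,0,0]]}}

```text
t: 17.58
ee_pos: [0.4671, -0.1024, 0.0577]
tcp_rot: [-0.0, 0.01, 1.0, 0.0]
force: [-7.5, 1.8, 14.4]
width: 0.0145
finger_force: 55.0
```

>>> {"fn": "jog_arm", "kwargs": {"series": [[0,0,-0.03,0],[0,0,0,0],[0,0,0,0]]}}

```text
t: 17.95
ee_pos: [0.4671, -0.1024, 0.0576]
tcp_rot: [-0.0, 0.01, 1.0, 0.0]
force: [-7.0, 1.1, 16.1]
width: 0.0147
finger_force: 55.0
```

```bash
cat > chk.py <<'E'
from h import *
np.set_printoptions(precision=4,suppress=True)
s=ctrl.sense();print(s["t"],s["ee_pos"],s["tcp_rot"],s["force"],s["ft_torque"])
c=ctrl.get_image("scene");P=cloud(c)
def plane(t,tol):
  A=np.c_[t[:,:2],np.ones(len(t))];g=np.abs(t[:,2]-np.median(t[:,2]))<.02
  for _ in range(6):
    x=np.linalg.lstsq(A[g],t[g,2],rcond=None)[0]; g=np.abs(A@x-t[:,2])<tol
  return x,g.sum(),t[g]
bright=c["img"].min(-1)>120
m=(c["z_map"]>0)&(abs(P[...,0]-.57)<.11)&(abs(P[...,1]+.105)<.07)&(P[...,2]>.03)&(P[...,2]<.1)&bright
x,n,t=plane(P[m],.004);print("plate",x,n,"z@.58,-.105",x@[.58,-.105,1])
k=ctrl.masks_of("fork",c)
if k:
  q=P[k[0]["region"]&(c["z_map"]>0)];x,n,t=plane(q,.003);print("fork",x,n,t[:,2].mean(),cv2.minAreaRect((t[:,:2]*1000).astype(np.float32)))
for kk,zz in (("fork_handle",.093),("fork_seat",.049)):
  for a in ctrl.pinpoint(kk,c)[:1]: print(kk,a["score"],a["point"],ray(c,a["point"],zz)[:2])
save(c,"s5.png");cv2.imwrite("pics/s5c.png",cv2.resize(c["img"][140:260,240:400,::-1],(800,600),interpolation=cv2.INTER_CUBIC))
E
python3 chk.py
```

```text
17.95 [ 0.4671 -0.1024  0.0576] [-0.0001  0.0104  0.9999  0.0001] [-7.0276  1.1037 16.1145] [ 0.1895  1.3718 -0.0443]
plate [ 0.0034 -0.004   0.0382] 722 z@.58,-.105 0.04061607998397968
fork [-0.0033  0.0068  0.0503] 295 0.047811686259364765 ((502.0988464355469, -105.46298217773438), (55.64724349975586, 110.97666931152344), 88.19788360595703)
fork_handle 0.63 [290.4, 217.0] [ 0.4688 -0.1029]
fork_seat 0.97 [302.7, 214.5] [ 0.5296 -0.1089]
```

View pics/s5c.png

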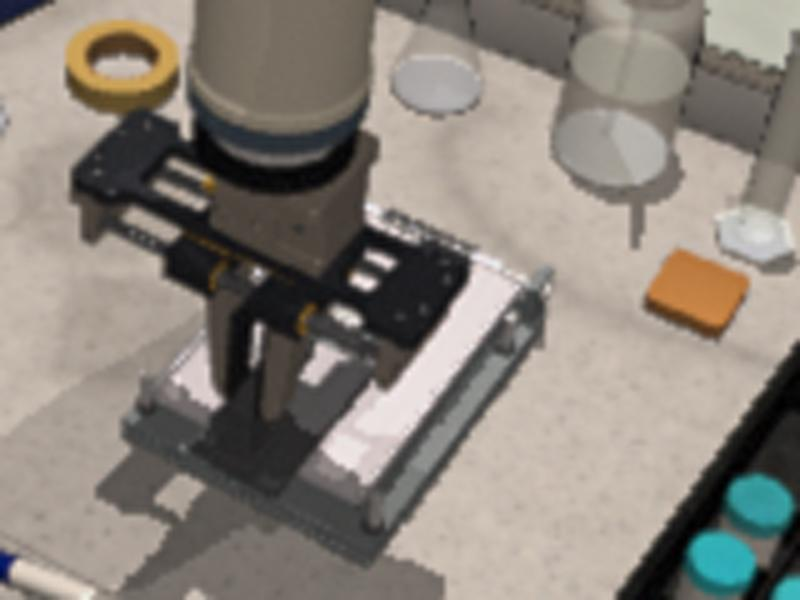

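Step 1 is met: the platform is level at z≈0.041 (h≈0) under about 16 N, with the fork flat and its seat 50 mm short of the stud. Now sliding in.

>>> {"fn": "jog_arm", "kwargs": {"series": [[0.3,-0.006,0,0],[0.3,-0.006,0,0],[0.3,-0.006,0,0]]}}

```text
t: 18.52
ee_pos: [0.4719, -0.1023, 0.057]
tcp_rot: [-0.004, 0.01, 1.0, 0.0]
force: [-19.7, -1.7, 26.4]
width: 0.0147
finger_force: 55.0
```

>>> {"fn": "jog_arm", "kwargs": {"series": [[0.3,-0.006,0,0],[0.3,-0.006,0,0],[0.3,-0.006,0,0]]}}

```text
t: 18.9
ee_pos: [0.4808, -0.1025, 0.0571]
tcp_rot: [-0.004, 0.01, 1.0, 0.0]
force: [-20.2, -0.6, 26.5]
width: 0.014
finger_force: 55.0
```

>>> {"fn": "jog_arm", "kwargs": {"series": [[0.3,-0.006,0,0],[0.3,-0.006,0,0]]}}

```text
t: 19.15
ee_pos: [0.4866, -0.1026, 0.0571]
tcp_rot: [-0.004, 0.01, 1.0, 0.0]
force: [-20.6, 0.7, 27.0]
width: 0.0149
finger_force: 55.0
```

>>> {"fn": "jog_arm", "kwargs": {"series": [[-0.1,0,0.1,0],[0,0,0,0]]}}

```text
t: 19.4
ee_pos: [0.4887, -0.1028, 0.0581]
tcp_rot: [-0.001, 0.01, 1.0, 0.0]
force: [-8.9, 0.1, 12.6]
width: 0.0145
finger_force: 55.0
```

>>> {"fn": "jog_arm", "kwargs": {"series": [[0.25,-0.005,0.03,0],[0.25,-0.005,0,0]]}}

```text
t: 19.65
ee_pos: [0.4945, -0.103, 0.0583]
tcp_rot: [-0.001, 0.01, 1.0, 0.0]
force: [-7.7, 0.4, 8.7]
width: 0.0146
finger_force: 55.0
```

>>> {"fn": "jog_arm", "kwargs": {"series": [[0.25,-0.005,0,0],[0.25,-0.005,0,0]]}}

```text
t: 19.9
ee_pos: [0.4992, -0.1031, 0.0582]
tcp_rot: [-0.001, 0.01, 1.0, 0.0]
force: [-8.2, -0.1, 10.6]
width: 0.0146
finger_force: 55.0
```

>>> {"fn": "jog_arm", "kwargs": {"series": [[0.25,-0.005,0,0],[0.25,-0.005,0,0]]}}

```text
t: 20.15
ee_pos: [0.504, -0.1032, 0.0582]
tcp_rot: [-0.001, 0.01, 1.0, 0.0]
force: [-7.9, -0.0, 11.4]
width: 0.0146
finger_force: 55.0
```

>>> {"fn": "jog_arm", "kwargs": {"series": [[0.25,-0.005,0,0],[0.25,-0.005,0,0]]}}

```text
t: 20.4
ee_pos: [0.509, -0.1033, 0.0583]
tcp_rot: [-0.001, 0.01, 1.0, 0.0]
force: [-8.7, -0.8, 10.7]
width: 0.0146
finger_force: 55.0
```

>>> {"fn": "jog_arm", "kwargs": {"series": [[0.2,-0.004,0,0],[0.15,-0.003,0,0]]}}

```text
t: 20.65
ee_pos: [0.5125, -0.1034, 0.0583]
tcp_rot: [-0.001, 0.01, 1.0, 0.0]
force: [-9.4, -1.0, 10.8]
width: 0.0145
finger_force: 55.0
```

>>> {"fn": "jog_arm", "kwargs": {"series": [[0.1,-0.002,0,0],[0.1,-0.002,0,0]]}}

```text
t: 20.9
ee_pos: [0.5144, -0.1034, 0.0583]
tcp_rot: [-0.001, 0.01, 1.0, 0.0]
force: [-9.4, -0.0, 12.4]
width: 0.0146
finger_force: 55.0
```

>>> {"fn": "jog_arm", "kwargs": {"series": [[0.1,-0.002,0,0],[0.1,-0.002,0,0]]}}

```text
t: 21.15
ee_pos: [0.5164, -0.1034, 0.0583]
tcp_rot: [-0.001, 0.01, 1.0, 0.0]
force: [-9.0, 0.4, 11.7]
width: 0.0142
finger_force: 55.0
```

>>> {"fn": "jog_arm", "kwargs": {"series": [[0.1,-0.002,0,0],[0.05,0,0,0]]}}

```text
t: 21.4
ee_pos: [0.5177, -0.1035, 0.0583]
tcp_rot: [-0.002, 0.01, 1.0, 0.0]
force: [-10.5, -0.1, 13.2]
width: 0.0147
finger_force: 55.0
```

>>> {"fn": "jog_arm", "kwargs": {"series": [[0.1,-0.002,0,0],[0.05,0,0,0]]}}

```text
t: 21.65
ee_pos: [0.5177, -0.1034, 0.0582]
tcp_rot: [-0.003, 0.01, 1.0, 0.0]
force: [-15.5, -1.1, 17.0]
width: 0.0146
finger_force: 55.0
```

>>> {"fn": "jog_arm", "kwargs": {"series": [[-0.1,0,0.05,0],[0,0,0,0],[0,0,0.1,0],[0,0,0.05,0],[0,0,0,0]]}}

```text
t: 22.28
ee_pos: [0.5182, -0.1034, 0.0597]
tcp_rot: [-0.001, 0.01, 1.0, 0.0]
force: [-6.9, 0.1, 3.7]
width: 0.0144
finger_force: 55.0
```

```bash
python3 chk.py
```

```text
22.275 [ 0.5182 -0.1034  0.0597] [-0.0015  0.0103  0.9999  0.0001] [-6.8825  0.0682  3.674 ] [-0.2347  1.3574 -0.069 ]
plate [-0.0077 -0.0013  0.0459] 892 z@.58,-.105 0.04153759912880215
fork [-0.0148 -0.0014  0.0576] 264 0.04977852596912308 ((549.520263671875, -106.33203125), (55.920989990234375, 105.84430694580078), 88.50202941894531)
fork_handle 0.86 [301.4, 206.9] [ 0.5153 -0.1091]
fork_seat 0.69 [315.0, 203.6] [ 0.5844 -0.1176]
```

>>> {"fn": "jog_arm", "kwargs": {"series": [[0,0,0.03,0],[0,0,0,0],[0,0,0,0],[0,0,0,0],[0,0,0,0]], "fingers": 4}}

```text
t: 23.1
ee_pos: [0.5199, -0.1035, 0.0604]
tcp_rot: [0.0, 0.01, 1.0, -0.0]
force: [0.3, -0.1, 0.6]
width: 0.0397
finger_force: 0.0
```

>>> {"fn": "jog_arm", "kwargs": {"series": [[0,0,0.8,0],[0,0,2,0],[0,0,3,0],[0,0,4,0],[-3,0,4,0],[-5,0,2,0],[-5,0,0,0],[0,0,0,0]]}}

```text
t: 24.1
ee_pos: [0.3872, -0.1033, 0.2191]
tcp_rot: [0.0, 0.011, 1.0, -0.0]
force: [0.8, -0.2, -0.3]
width: 0.04
finger_force: 0.0
```

```bash
python3 chk.py; python3 - <<'E'
from h import *
c=ctrl.get_image("scene");P=cloud(c);m=(c["z_map"]>0)&(P[...,2]>.057)&(P[...,2]<.066)&(np.hypot(P[...,0]-.58,P[...,1]+.105)<.022)
print("head",m.sum(),P[m].mean(0))
m=(c["z_map"]>0)&(P[...,2]>.088)&(P[...,2]<.1)&(np.hypot(P[...,0]-.52,P[...,1]+.105)<.03)
print("handle top",m.sum(),P[m].mean(0) if m.any() else 0)
E
```

```text
24.1 [ 0.3872 -0.1033  0.2191] [ 0.0002  0.0108  0.9999 -0.0001] [ 0.8434 -0.177  -0.3124] [ 0.0927  0.0232 -0.0546]
plate [-0.0224 -0.0017  0.0557] 1677 z@.58,-.105 0.042937085395540586
fork [-0.0278 -0.0006  0.0664] 329 0.05128471142503377 ((551.816162109375, -106.35396575927734), (57.032901763916016, 107.30860137939453), 89.44308471679688)
fork_handle 0.76 [301.4, 205.1] [ 0.5209 -0.1059]
fork_seat 0.92 [313.0, 199.4] [ 0.5956 -0.1052]
head 46 [ 0.57716437 -0.10562367  0.05921901]
handle top 64 [ 0.51527817 -0.10582462  0.09466683]
```

View pics/s5c.png

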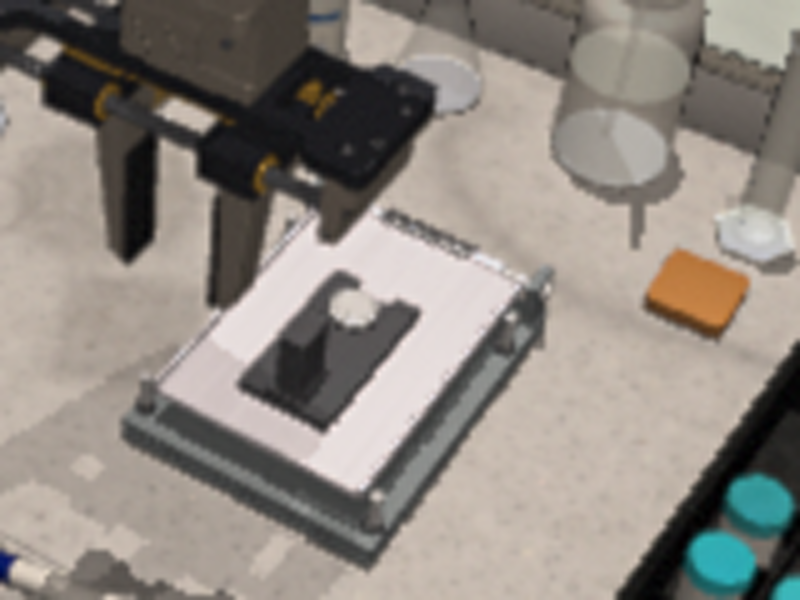

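The fork is seated: the head-to-handle distance is 62 mm, the platform tilt is about 0.022 rad, and the gripper is clear.

```bash
python3 -c "
from station import ctrl
print(ctrl.finish_job())"
```

```text
the job is handed in; nothing more can be done
None
```

The job is handed in with the fork home round the stud and let go, holding the platform within about 0.022 rad of level; the judge gave no verdict, and the hardest press, while sliding in, read about 34 N at the wrist against the 35 N limit.

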